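# Take the check gauge off its spring-keeper hook and stand it in the nest

### The arm

A 6-joint arm with a two-finger parallel gripper is mounted at the origin on the work surface. World frame = base frame: x ahead of the robot, y to its left, z up, the work surface at z = 0. Lengths are in mm, angles in rad, forces in N, time in s.
With the tool pointing down it reaches from about 350 to 850 mm from the base axis. Payload 8.1 kg.
Tool frame: the origin (TCP) lies at the very end of the fingers, on their centre line; the grasp point (between the pads) lies 19 mm behind it (grip_depth is the distance from the TCP to the grasp point, in mm); x points along the fingers, z is the direction in which the jaws open and shut, and the axes are right-handed (so a half turn about x gives the same grasp; the last joint's range is limited). The gripper opens to 93 mm and grips with 3 to 60 N. Pads are 15 mm wide; open, the fingers measure 128 mm over their backs; the gripper's body (75 mm by 188 mm) begins 65 mm behind the grasp point.
Start: joints at [-1.379, 0.13, 1.488, -0, 1.523, -0.085], TCP at [163.988, -577.16, 218.635] pointing down, gripper open.
Joint ranges: [-2.96, 2.96], [-0.89, 2.26], [0.02, 2.5], [-1.34, 4.48], [0, 2.73], [-2.66, 2.66]. Speed limits (rad/s): [2.39, 2.39, 2.79, 3.14, 3.14, 3.14].

### API

Orientations are given as a unit quaternion [w, x, y, z].
In Python, from station import * gives the robot as it stands. The module is installed in compiled form; this text tells all that it offers. Calls block until the motion is done:
- move_pose(position, orientation): joint-space move of the TCP to a pose.
- movel(position, speed=150, attitude=None, until_force=None): straight line of the TCP; attitude=None keeps the orientation; speed is the mean speed in mm/s. With until_force (N) it stops when the force on the tool has changed by that much, and returns True; else False.
- movej(angles): joint-space move.
- move_gripper(opening, newtons=None): finger opening in mm; newtons is the grip in N (None keeps the last); returns when the fingers have stopped.
- hold(seconds).
- inverse_kinematics(position, orientation): joint angles nearest the present ones, or None.
- get_image(name): name is "scene" or "top" or "wrist"; returns the picture (400x640x3 uint8, red, green, blue); there is no depth.
- calibration(name): a dict with "mtx" (3x3 intrinsics, pixels), "rvec" (rotation vector, rad) and "tvec" (3), from world to camera coordinates, as OpenCV has them. Camera axes: x right, y down, z forward; pixel columns grow to the right and rows downward; lengths in mm; the calibration is good to about 2 mm. A picture is of the moment at which its call begins: read the wrist's pose just before it. calibration takes no time and is no camera call; for the wrist camera it gives the pose at the moment of the call.
A pose or a line that the arm cannot do raises MotionError and nothing moves.
- job_done(): hands the job in, once; it reports no verdict.
Readings, each from a call of its own:
- read_time_s(): time.
- read_qpos(): joint angles.
- read_qd(): joint speeds.
- read_joint_torque(): joint torques, N m.
- read_tcp_pos(): TCP position.
- read_ee_rot(): TCP orientation.
- read_contact_force(): force on the tool from outside, world axes, zero at the start.
- read_ft_torque(): the same for the moment, N m.
- read_width(): finger opening in mm.
Only numpy, scipy, OpenCV 4.12 (cv2) and the standard library are available. Lean on these libraries where they do the work, as an engineer would, in place of code of your own. Each camera call takes 0.05 s, during which the arm holds its last target. There are 200 camera calls.

### The job

Unhook the steel check gauge from the spring-keeper hook stand: holding it by the tab on top, push its cross pin back against the black sprung keeper by feel, without ramming the keeper onto its stop, and only then lift the gauge straight up out of the hooks without forcing it. Then set it gently upright in the pocket of the grey nest, let go, and leave the other things on the desk where they are.

Things in the scene. Friction and masses are not known exactly. Their poses are not given: they have to be found in the camera images.
- gauge: Hanging check gauge, plain steel, about 0.45 kg. Origin: centre of the underside of its foot; z up, x as the stand's x. Foot 32 (x) x 30 (y) x 40 mm high; above it a flat neck 12 thick (x), 30 wide (y), z 40 to 135 mm, whose upper part is the tab to grip. Dark cross pin along y, diameter 12, 76 mm long, axis at z = 70. It hangs on the pin and can swing about it.
- gauge_pin (a point): Middle of the gauge's cross pin, on its axis, 70 mm above the underside of the foot; the tab's top is 65 mm above this point.
- stand: Hook stand fixed to the desk: grey base 190 x 110 mm, aluminium post, and on it a head with two steel hook plates and a black keeper. Origin: on the desk below the middle of the pin as it first hangs (within 2 mm); x is the way the hooks' noses point, away from the post; z up. Its highest parts, the hooks' points, end 167 mm above the desk.
- hooks (a point): Fixed on the stand 150 mm above its origin, where the pin's axis first hangs. Hook plates 8 mm thick, 40 mm clear between them in y (the foot passes up there). The pin lies on their level seat; the noses rise on its +x side and their points run back over it, 3 mm above its top, so lifting it is blocked. The head is clamped up to 11 mm nearer or farther along x; this is not measured.
- keeper_side (a point): Fixed on the stand, 18.5 mm to -x of point hooks: mid position of the sprung keeper's face (up to 11 mm either way): two black bars outside the plates (y 30 to 37 mm either side), sliding to -x. The pin meets them after 1.5 to 23.5 mm towards -x, with only slight friction till then. They yield at 4.5 N plus 0.25 N per mm; rigid stop after 11 mm (7.3 N). Above 16 N hook or keeper is damaged.
- throat (a point): Fixed on the stand, 25 mm above point keeper_side: about where the pin leaves upwards. With the keeper pushed back 9 mm or more (about 6.8 N) from where the pin met it, the pin is clear of the points and can be lifted straight up while held back; 25 mm of lift clears the hooks. The keeper springs shut by itself.
- nest: Grey plastic nest block fixed to the desk, 90 x 90 x 24 mm, with one square pocket 42 x 42 mm, sides along its x and y, in the middle of the top. Origin: centre of the underside.
- nest_floor (a point): Centre of the pocket's floor, 8 mm above the desk and 16 mm below the nest's top; the gauge's foot stands here.
- part: Bystander: loose machined aluminium part, 60 x 35 x 28 mm, origin under its centre.
- mug: Bystander: white mug, 76 mm wide, 90 mm tall, origin under its centre.
- mouse: Bystander: black computer mouse, 105 x 60 x 29 mm, origin under its centre.

How it is judged:
By the outcome, as a careful person would: the job done as asked, in the order asked, and still so for the second after the job is handed in, with the robot touching nothing.
It also fails if it takes over 48 s, if anything falls off the work surface, if the arm or the gripper's body presses on something with over 40 N, if the wrist force passes 120 N, or if a joint passes its speed limit or range.

## Working session

There is one attempt and no reset: what is moved stays moved. The work goes in short steps, each a Python script; the robot and the scene stay as the last script left them, time stands still between calls to the robot, and variables do not carry over. Pictures are saved under pics/ and viewed, about 8 in all and at most 12, crops included, and the job is handed in when it is done.

```bash
mkdir -p pics; cat > h.py <<'E'
from station import *
import numpy as np, cv2
def ray(cam,uv,c=None):
    c=c or calibration(cam)
    R=cv2.Rodrigues(np.array(c["rvec"],float))[0];t=np.array(c["tvec"],float).ravel()
    d=R.T@np.linalg.inv(np.array(c["mtx"],float))@np.array([uv[0],uv[1],1.]);o=-R.T@t
    return o,d/np.linalg.norm(d)
def onz(cam,uv,z,c=None):
    o,d=ray(cam,uv,c); return o+d*(z-o[2])/d[2]
def proj(cam,P,c=None):
    c=c or calibration(cam)
    return cv2.projectPoints(np.array(P,float).reshape(-1,1,3),np.array(c["rvec"],float),np.array(c["tvec"],float),np.array(c["mtx"],float),None)[0].reshape(-1,2)
def save(cam,n):
    im=get_image(cam);cv2.imwrite(f"pics/{n}.png",im[:,:,::-1]);return im
E
python3 - <<'E'
from h import *
np.set_printoptions(precision=2,suppress=True)
save("scene","s1");save("top","t1");save("wrist","w1")
a=cv2.imread("pics/s1.png");b=cv2.imread("pics/t1.png")
print(read_time_s(),read_ee_rot(),read_width())
for n in("scene","top"):
    o,d=ray(n,(320,200));print(n,o,d,calibration(n)["mtx"])
E
```

```text
0.15 [ 0.56  0.43  0.56 -0.43] 92.71819500416514
scene [1446.1  -644.16  874.84] [-0.63  0.52 -0.58] [[446.15   0.   314.45]
 [  0.   446.15 196.75]
 [  0.     0.     1.  ]]
top [ 398.37    5.14 1202.57] [ 0.19  0.   -0.98] [[404.22   0.   322.67]
 [  0.   404.22 200.43]
 [  0.     0.     1.  ]]
```

View pics/s1.png

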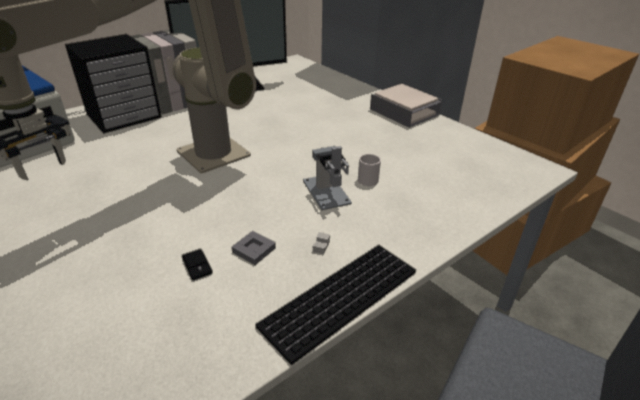

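View pics/t1.png

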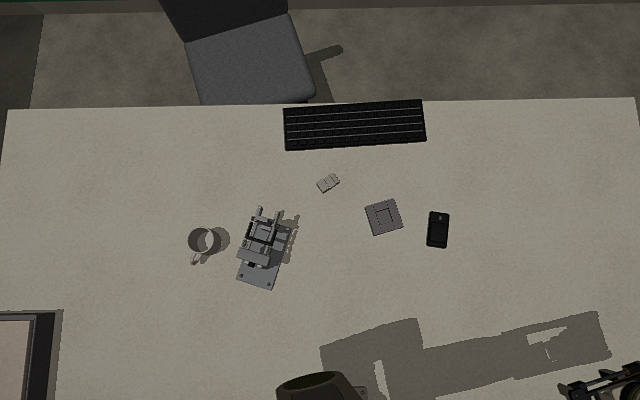

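The scene view shows the stand (325,175), mug (369,170), nest (254,247), mouse (197,264) and part (321,242). In the top view the stand is at about (262,240) with its noses pointing up the image (+x), and the nest is at (384,216). I'll take enlarged crops next.

```bash
python3 - <<'E'
from h import *
np.set_printoptions(precision=1,suppress=True)
b=cv2.imread("pics/t1.png");a=cv2.imread("pics/s1.png")
A=cv2.resize(b[190:300,225:310],None,fx=5,fy=5,interpolation=cv2.INTER_CUBIC)
B=cv2.resize(b[190:245,355:411],None,fx=6,fy=6,interpolation=cv2.INTER_CUBIC)
B=cv2.copyMakeBorder(B,0,550-B.shape[0],0,0,cv2.BORDER_CONSTANT)
cv2.imwrite("pics/c1.png",np.hstack([A,B]))
g=b.astype(int);m=((g.min(2)<115)).astype(np.uint8)[190:245,355:411]
cs,_=cv2.findContours(m,0,2);c=max(cs,key=cv2.contourArea);r=cv2.minAreaRect(c);print(r)
p=cv2.boxPoints(r)+[355,190]
q=np.array([onz("top",x,24) for x in p]);print(q,q.mean(0)); print([np.linalg.norm(q[i]-q[i-1]) for i in range(4)])
E
```

```text
((28.270641326904297, 26.568809509277344), (31.512487411499023, 32.566097259521484), 73.3007583618164)
[[ 609.7 -117.6   24. ]
 [ 636.2 -211.4   24. ]
 [ 545.4 -233.2   24. ]
 [ 519.7 -140.5   24. ]] [ 577.8 -175.7   24. ]
[np.float64(92.91223374904968), np.float64(97.54569735317692), np.float64(93.36614387102311), np.float64(96.12464573967411)]
```

View pics/c1.png

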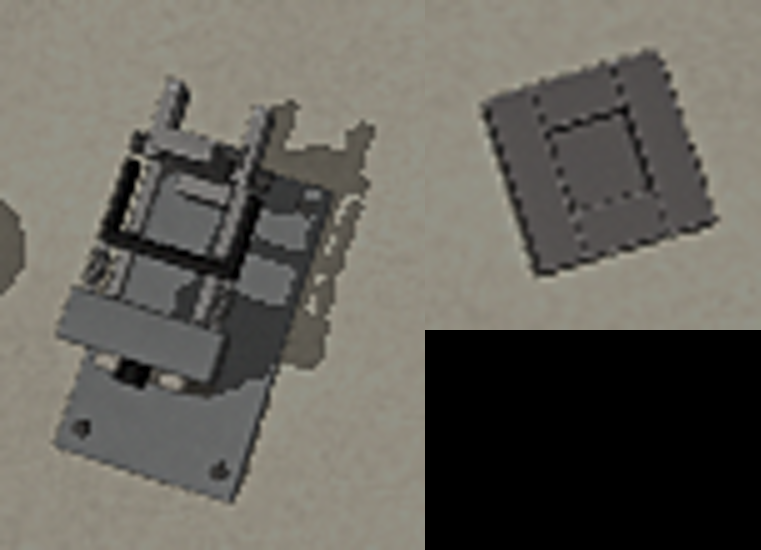

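Top crop: the noses are at crop (175,100) and (258,130). The tab top is the bright bar near crop (182,147), which is pixel (261,219), and the black keeper frame is behind it. The nest is at (578,-176) with yaw about +15°. Stand yaw is about -17°. I'll go above the tab for a close look.

```bash
cat >> h.py <<'E'
from scipy.spatial.transform import Rotation as Ro
def quat(yaw,flip=False):
    z=np.array([np.cos(yaw),np.sin(yaw),0])*(-1 if flip else 1);x=np.array([0,0,-1.])
    return Ro.from_matrix(np.array([x,np.cross(z,x),z]).T).as_quat()[[3,0,1,2]]
E
python3 - <<'E'
from h import *
np.set_printoptions(precision=3,suppress=True)
P=onz("top",(261.4,219.4),215);print(P)
e=[onz("top",(225+x/5,190+y/5),4) for x,y in((55,445),(235,500),(335,190))]
for v in(e[1]-e[0],e[2]-e[1]):print(v,np.degrees(np.arctan2(v[1],v[0])),np.linalg.norm(v))
yaw=np.radians(-16)
for f in(0,1):
  for w in(-16,15):print(f,w,inverse_kinematics([P[0],P[1],340],quat(np.radians(w),f)))
f=min((0,1),key=lambda f:abs(inverse_kinematics([P[0],P[1],340],quat(yaw,f))[5]))
move_pose([P[0],P[1],330],quat(yaw,f))
save("wrist","w2");c=calibration("wrist");o,d=ray("wrist",(320,200),c);print(f,o,d,proj("wrist",P,c),read_time_s(),read_tcp_pos())
a=cv2.imread("pics/w2.png");s=get_image("scene")
cr=cv2.resize(s[135:220,290:390,::-1],None,fx=5,fy=5,interpolation=cv2.INTER_CUBIC)
cv2.imwrite("pics/s2.png",cr)
E
```

```text
[547.205 154.577 215.   ]
[ -33.311 -104.952    0.   ] -107.60883688484914 110.11134053829407
[179.454 -58.777   0.   ] -18.13537361144102 188.83451673787388
0 -16 [ 0.185  0.028  1.377 -0.     1.736  0.464]
0 15 [ 0.185  0.028  1.377 -0.     1.736 -0.077]
1 -16 None
1 15 NoneTraceback (most recent call last):
  File "<stdin>", line 9, in <module>
  File "<stdin>", line 9, in <lambda>
TypeError: 'NoneType' object is not subscriptable
```

```bash
python3 - <<'E'
from h import *
np.set_printoptions(precision=3,suppress=True)
P=np.array([547.2,154.6,215.])
yaw=np.radians(-17.9)
move_pose([P[0],P[1],330],quat(yaw))
c=calibration("wrist");save("wrist","w2");o,d=ray("wrist",(320,200),c);print(o,d,proj("wrist",P,c),read_time_s(),read_tcp_pos(),read_contact_force())
E
```

```text
[573.324 231.641 495.162] [-0.097 -0.296 -0.95 ] [[319.126 187.857]] 3.125 [547.377 153.828 329.807] [-0.179 -0.02  -0.856]
```

View pics/w2.png

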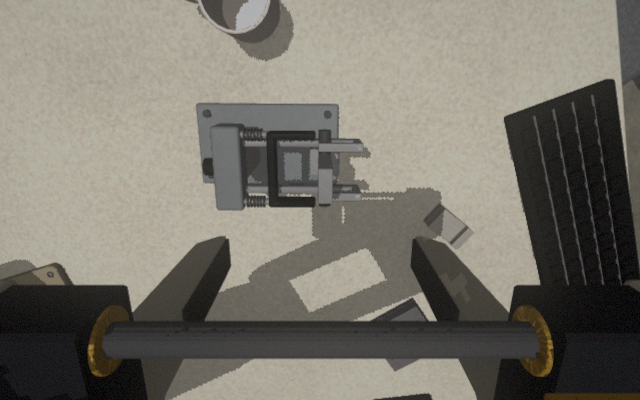

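Wrist view: stand axes align with the image, so the yaw is right. The tab and pin are near (325,180), with the keeper bars to their left. I'll zoom in.

```bash
python3 - <<'E'
import cv2
a=cv2.imread("pics/w2.png")[95:220,190:380]
a=cv2.convertScaleAbs(a,alpha=1.5)
cv2.imwrite("pics/c2.png",cv2.resize(a,None,fx=4,fy=4,interpolation=cv2.INTER_CUBIC))
E
```

```text
(no output)
```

View pics/c2.png

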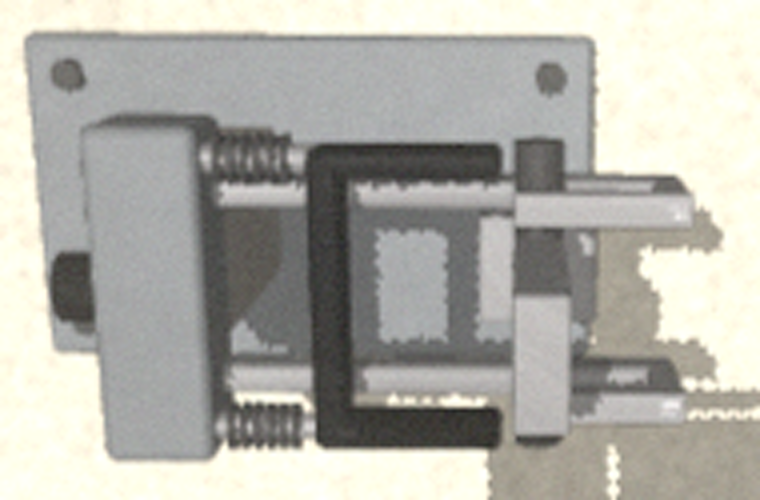

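Tab top centre is at pixel (325.6,186.2), with the gauge hanging straight. The gap from pin to keeper bar is about 4 mm. Now I grasp.

```bash
python3 - <<'E'
from h import *
np.set_printoptions(precision=2,suppress=True)
c=calibration("wrist");T=onz("wrist",(325.6,186.2),215,c);Pn=onz("wrist",(190+540/4,186),156,c);print("tab",T,Pn)
yaw=np.radians(-17.9);ex=np.array([np.cos(yaw),np.sin(yaw),0]);q=quat(yaw)
print("x' tab,pin",T@ex,Pn@ex)
p=np.array([T[0],T[1],176.])
movel([p[0],p[1],230],150,attitude=q);movel(p,100,attitude=q,until_force=5)
f0=read_contact_force();print(read_tcp_pos(),f0)
move_gripper(30,10);move_gripper(16,10)
print(read_contact_force())
c=calibration("wrist");save("wrist","w3")
print(read_time_s())
E
```

```text
tab [552.65 154.34 215.  ] [547.8  138.43 156.  ]
x' tab,pin 478.46347145981395 478.73408481879864
[552.88 154.39 176.47] [0.78 0.47 0.78]
[ 0.68 -1.03 -0.43]
6.2833
```

View pics/w3.png

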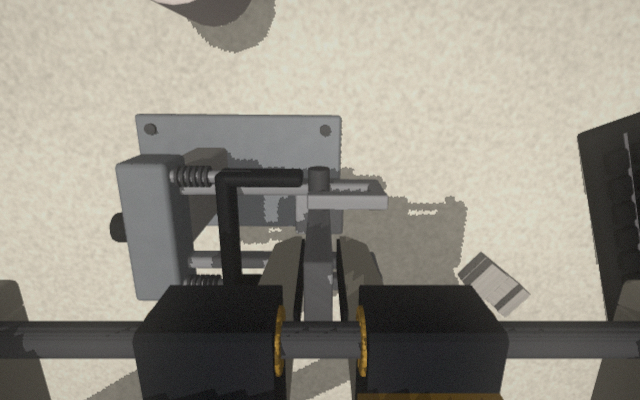

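The fingers straddle the tab evenly. The keeper tip is at (301,177) and the pin edge at (309,177). I close and push to contact.

```bash
python3 - <<'E'
from h import *
np.set_printoptions(precision=2,suppress=True)
yaw=np.radians(-17.9);ex=np.array([np.cos(yaw),np.sin(yaw),0])
move_gripper(5,15);print("grip",read_width(),read_contact_force());move_gripper(5,45);hold(.2)
p=np.array(read_tcp_pos());f0=np.array(read_contact_force());print("grip",read_width(),p,f0)
for i in range(12):
    p0=np.array(read_tcp_pos());t=p-ex*2*(i+1)
    hit=movel(t,20,until_force=3)
    f=np.array(read_contact_force());s=(p-np.array(read_tcp_pos()))@ex
    print(i,hit,s,(f-f0)@ex,f-f0,read_tcp_pos()[2])
    if hit or (f-f0)@ex>3: break
np.save("st.npy",np.array([p,f0]))
print(read_time_s())
E
```

```text
grip 12.017916507022601 [-0.44  0.53  0.45]
grip 12.234970282530119 [552.58 154.38 175.97] [-0.75  0.44 -0.19]
0 False 1.8266195285466482 2.3871307180309866 [ 2.13 -1.19 -0.49] 175.99564828822884
1 False 3.982967816790755 2.848742014973433 [ 2.64 -1.09 -1.04] 175.99256884362023
2 False 5.552074905577719 6.503848888987909 [ 6.18 -2.04 -2.83] 176.03862044974647
7.7083
```

```bash
cat >> h.py <<'E'
yaw=np.radians(-17.9);ex=np.array([np.cos(yaw),np.sin(yaw),0])
def F(n=6):
    a=[]
    for _ in range(n): a.append(read_contact_force());hold(.02)
    return np.mean(a,0)
E
python3 - <<'E'
from h import *
np.set_printoptions(precision=2,suppress=True)
p,f0=np.load("st.npy")
movel(p-ex*3,20)
for g in np.r_[3.4:7.1:.4]:
    movel(p-ex*g,15);f=F()-f0
    print("%.1f"%g,round((p-np.array(read_tcp_pos()))@ex,2),round(f@ex,2),f)
print(read_time_s(),read_width())
E
```

```text
3.4 3.44 2.03 [ 1.74 -1.22  0.05]
3.8 3.73 2.72 [ 2.33 -1.62 -0.9 ]
4.2 4.04 3.82 [ 3.63 -1.19 -1.68]
4.6 4.25 6.18 [ 5.86 -1.94 -2.65]
5.0 4.6 6.34 [ 5.91 -2.35 -3.23]
5.4 4.97 6.21 [ 5.91 -1.93 -3.14]
5.8 5.33 6.32 [ 6.03 -1.91 -3.04]
6.2 5.71 6.7 [ 6.44 -1.87 -2.64]
6.6 6.08 6.08 [ 5.79 -1.87 -3.03]
7.0 6.48 6.81 [ 6.51 -2.   -3.06]
11.5083 11.904866775937192
```

Keeper starts yielding at s≈4.25 (force plateau 6.2 N including about 1.7 N offset). I target about 10 mm further, s≈14.2, in small steps.

```bash
python3 - <<'E'
from h import *
np.set_printoptions(precision=2,suppress=True)
p,f0=np.load("st.npy")
for g in list(np.arange(8,14.1,1))+[14.4,14.8]:
    movel(p-ex*g,15);f=F(4)-f0;s=(p-np.array(read_tcp_pos()))@ex
    print("%.1f"%g,round(s,2),round(f@ex,2),f,round(read_tcp_pos()[2],2))
    if f@ex>9.6 or s>14.2: break
print(read_time_s(),read_width())
c=calibration("wrist");save("wrist","w4")
a=cv2.imread("pics/w4.png")[100:330,80:420]
cv2.imwrite("pics/c4.png",cv2.resize(cv2.convertScaleAbs(a,alpha=1.5),None,fx=2.3,fy=2.3,interpolation=cv2.INTER_CUBIC))
E
```

```text
8.0 7.49 6.69 [ 6.42 -1.88 -3.27] 176.03
9.0 8.49 6.78 [ 6.48 -2.   -3.51] 176.01
10.0 9.44 6.67 [ 6.29 -2.21 -3.32] 176.01
11.0 10.41 7.03 [ 6.75 -1.95 -3.71] 176.04
12.0 11.37 7.47 [ 7.26 -1.84 -3.76] 176.04
13.0 12.33 7.52 [ 7.27 -1.96 -3.42] 176.01
14.0 13.28 7.63 [ 7.39 -1.93 -4.07] 176.02
14.4 13.61 8.44 [ 8.11 -2.35 -3.92] 176.01
14.8 13.97 7.93 [ 7.72 -1.93 -4.53] 176.05
14.3583 11.88083449994646
```

View pics/c4.png

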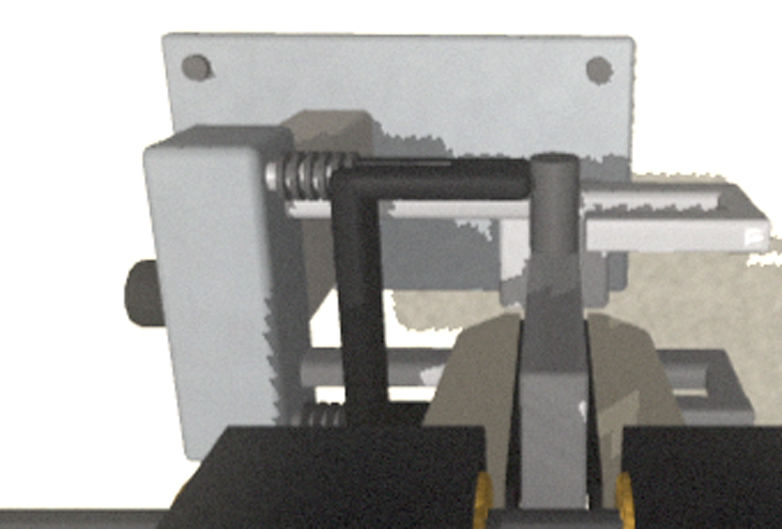

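The pin is against the keeper bars, clear of the hook points, and the spring is not fully compressed (d≈9.7 mm). I nudge 0.3 mm more and lift in guarded steps.

```bash
python3 - <<'E'
from h import *
np.set_printoptions(precision=2,suppress=True)
p,f0=np.load("st.npy")
b=p-ex*15.1;b[2]=176
movel(b,15);f=F(4)-f0;print(round((p-np.array(read_tcp_pos()))@ex,2),f@ex,f)
ok=True
for dz in(1,2,3,4.5,6,9,13,18,24,30):
    hit=movel(b+[0,0,dz],30,until_force=4);f=np.array(read_contact_force())-f0
    print(dz,hit,round(read_tcp_pos()[2]-176,2),round((p-np.array(read_tcp_pos()))@ex,2),round(f@ex,2),f)
    if hit or f[2]<-8.5: ok=False;break
if ok:
    print(movel(b+[0,0,135],90,until_force=6),F(4)-f0,read_tcp_pos())
print(read_time_s(),read_width())
E
```

```text
14.29 7.89891270251785 [ 7.65 -2.01 -4.17]
1 False 0.7 14.56 8.74 [ 8.43 -2.33 -5.31]
2 False 1.55 14.66 7.56 [ 7.21 -2.26 -5.13]
3 False 2.34 14.76 7.71 [ 7.38 -2.24 -6.78]
4.5 False 3.89 14.71 7.75 [ 7.3  -2.61 -6.22]
6 False 5.34 14.73 8.13 [ 7.54 -3.11 -6.32]
9 False 8.49 14.63 7.82 [ 6.75 -4.52 -4.92]
13 False 13.53 14.06 6.34 [ 5.4  -3.89 -0.42]
18 True 17.4 13.25 5.73 [ 5.25 -2.39  6.63]
16.7167 11.667746631657087
```

```bash
python3 - <<'E'
from h import *
np.set_printoptions(precision=2,suppress=True)
p,f0=np.load("st.npy")
print(F(6)-f0,read_tcp_pos(),read_ee_rot(),quat(yaw),read_ft_torque())
s=get_image("wrist")
a=cv2.resize(cv2.convertScaleAbs(s[100:330,80:420,::-1],alpha=1.5),None,fx=2.3,fy=2.3)
cv2.imwrite("pics/c5.png",a)
E
```

```text
[ 3.97 -2.4   7.48] [539.9  158.15 193.4 ] [ 0.7   0.11  0.7  -0.11] [ 0.7   0.11  0.7  -0.11] [-0.42 -0.73  0.03]
```

View pics/c5.png

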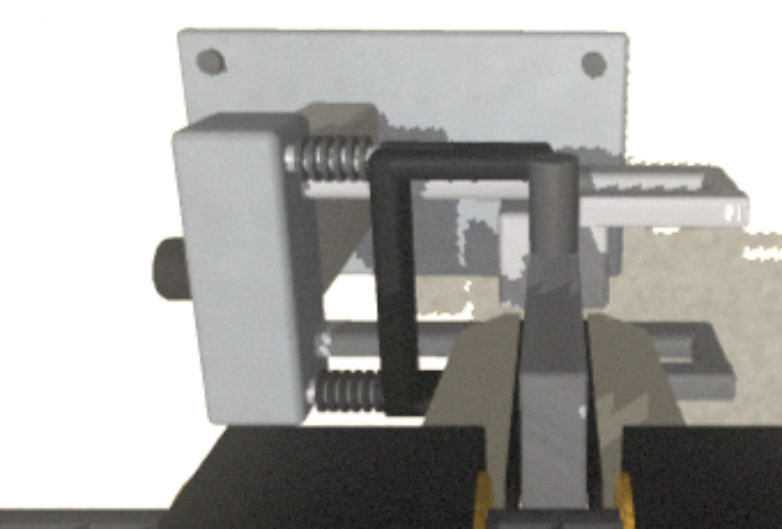

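The keeper is sliding shut beneath the risen pin and wedging it upward, which is the expected release. The pin moves with the gripper, so I continue with the guard widened for that unloading.

```bash
python3 - <<'E'
from h import *
np.set_printoptions(precision=2,suppress=True)
p,f0=np.load("st.npy")
b=p-ex*15.1;b[2]=176
ok=True
for dz in(19,21,24,28,34):
    hit=movel(b+[0,0,dz],30,until_force=14);f=np.array(read_contact_force())-f0
    print(dz,hit,round(read_tcp_pos()[2]-176,2),round((p-np.array(read_tcp_pos()))@ex,2),round(f@ex,2),f)
    if hit or f[2]<-8.5: ok=False;break
if ok:
    print(movel(b+[0,0,135],90,until_force=7),F(4)-f0,read_tcp_pos())
print(read_time_s(),read_width())
s=get_image("wrist");cv2.imwrite("pics/c6.png",s[:,:,::-1])
E
```

```text
19 False 18.07 16.21 0.2 [ 0.09 -0.37 -4.4 ]
21 False 20.54 15.48 0.77 [ 0.85  0.12 -4.52]
24 False 24.25 14.95 1.75 [ 1.8  -0.12 -4.83]
28 False 28.45 14.89 0.73 [ 0.78  0.04 -4.81]
34 False 34.44 14.87 0.82 [ 0.89  0.06 -4.48]
False [ 0.75 -0.11 -4.56] [537.84 158.92 310.01]
19.625 11.623661769779432
```

View pics/c6.png

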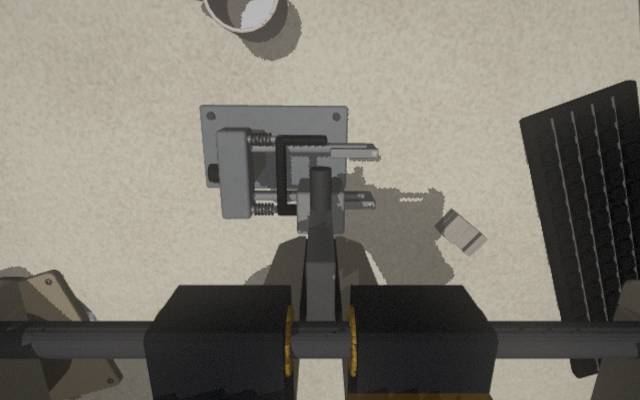

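The gauge is free (force = its weight, 4.5 N) and the keeper has sprung shut. Now I carry it over the nest.

```bash
python3 - <<'E'
from h import *
np.set_printoptions(precision=2,suppress=True)
N1=onz("top",(384.5,216.7),24);N2=onz("top",(384,217),24);print(N1,N2)
yn=np.radians(15)
movel([N1[0],N1[1],310],220,attitude=quat(yn))
movel([N1[0],N1[1],215],120,attitude=quat(yn));hold(.3)
c=calibration("wrist");s=get_image("wrist")
cx=np.array([np.cos(yn),np.sin(yn),0]);cy=np.array([-np.sin(yn),np.cos(yn),0])
n=np.array([N1[0],N1[1],0]);im=s[:,:,::-1].copy()
for h,z,col in((45,24,(0,0,255)),(21,24,(0,255,0))):
    q=[n+h*a*cx+h*b*cy+[0,0,z] for a,b in((1,1),(1,-1),(-1,-1),(-1,1))]
    cv2.polylines(im,[np.round(proj("wrist",q,c)).astype(int)],True,col,1)
cv2.imwrite("pics/w7raw.png",s[:,:,::-1]);cv2.imwrite("pics/w7.png",cv2.resize(cv2.convertScaleAbs(im[60:350,150:490],alpha=1.5),None,fx=2,fy=2))
np.save("cal7.npy",np.r_[np.ravel(c["rvec"]),np.ravel(c["tvec"])])
print(read_tcp_pos(),F(4),read_time_s())
E
```

```text
[ 576.95 -179.26   24.  ] [ 576.08 -177.74   24.  ]
[ 577.15 -179.35  215.49] [-0.37  0.34 -4.54] 22.7333
```

View pics/w7.png

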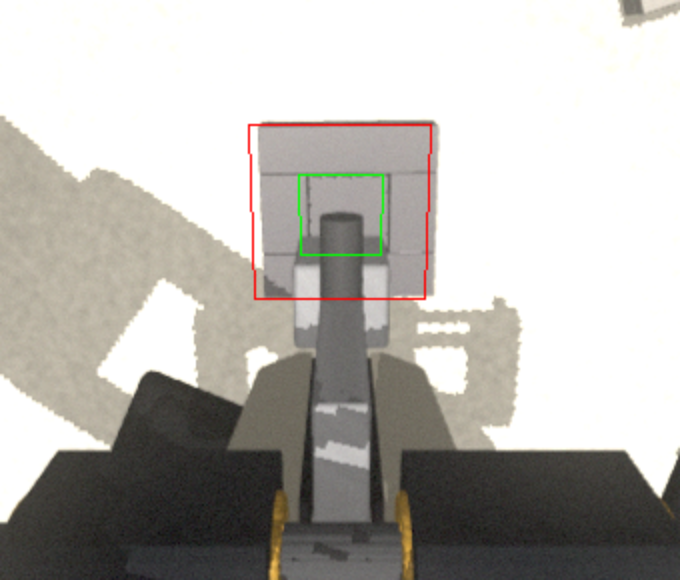

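The nest outline and pocket sit about 7 view pixels right of and 2 above the overlay, so I correct by about +3.5 mm x', +1 mm y'. The gauge hangs vertical (pin, tab and foot all at column 341). I'll correct, check the gauge's y offset in the grip, and lower by feel.

```bash
python3 - <<'E'
from h import *
np.set_printoptions(precision=2,suppress=True)
yn=np.radians(15);cx=np.array([np.cos(yn),np.sin(yn),0]);cy=np.array([-np.sin(yn),np.cos(yn),0])
c=calibration("wrist");t=np.array(read_tcp_pos())
e=onz("wrist",(320.5,166.5),t[2]-21,c)-t
dy=e@cy-38; print("gauge off x,y",e@cx,dy)
dy=np.clip(dy,-4,4)
n=np.array([576.95,-179.26,0])+3.5*cx+1*cy-dy*cy
movel([n[0],n[1],200],60)
movel([n[0],n[1],136],80,until_force=4) and print("early")
c=calibration("wrist");save("wrist","w8")
a=cv2.imread("pics/w8.png")[60:350,150:490]
cv2.imwrite("pics/c8.png",cv2.resize(cv2.convertScaleAbs(a,alpha=1.5),None,fx=2,fy=2))
print(read_tcp_pos(),F(4),read_time_s());np.save("n.npy",n)
E
```

```text
gauge off x,y 0.26984655136297064 1.535325824279603
[ 581.07 -179.09  136.94] [ 0.4   0.09 -5.  ] 24.2083
```

View pics/c8.png

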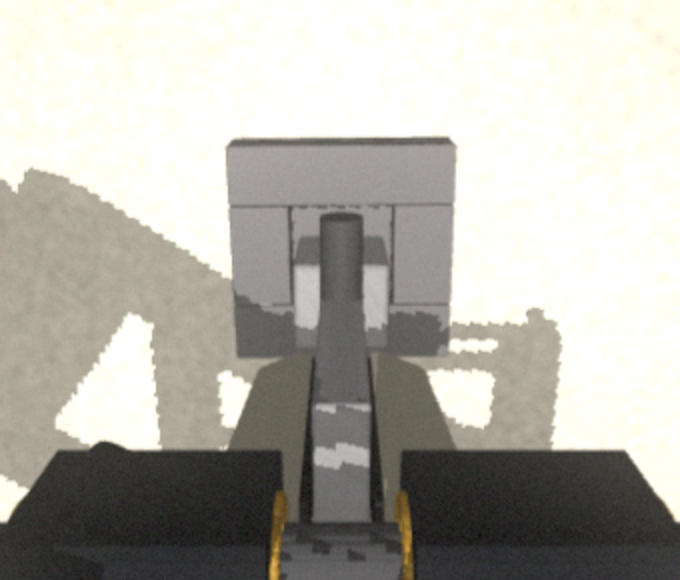

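The foot is centred in x within the pocket (foot 296–388, pocket 291–391). I check y from the pocket edges at rows 206 and 303, then lower until touch.

```bash
python3 - <<'E'
from h import *
np.set_printoptions(precision=2,suppress=True)
yn=np.radians(15);cx=np.array([np.cos(yn),np.sin(yn),0]);cy=np.array([-np.sin(yn),np.cos(yn),0])
n=np.load("n.npy");t=np.array(read_tcp_pos());c=calibration("wrist")
a=onz("wrist",(150+341/2,60+206/2),24,c)-t;b=onz("wrist",(150+341/2,60+303/2),24,c)-t
g=onz("wrist",(320.5,166.5),t[2]-21,c)-t
gy=g@cy-38;my=(a+b)@cy/2;print("pocket y edges",a@cy,b@cy,"gauge y",gy)
k=np.clip(my-gy,-4,4);n=n+k*cy;f0=F(4)
movel([n[0],n[1],136],30)
f0=F(4)
hit=movel([n[0],n[1],112],40,until_force=4);print(hit,read_tcp_pos())
if not hit: hit=movel([n[0],n[1],96],12,until_force=2.0)
print(hit,read_tcp_pos(),F(6)-f0,read_time_s())
save("wrist","w9")
a=cv2.imread("pics/w9.png")[60:350,150:490]
cv2.imwrite("pics/c9.png",cv2.resize(cv2.convertScaleAbs(a,alpha=1.5),None,fx=2,fy=2))
E
```

```text
pocket y edges 21.456223129328215 -19.481167196378298 gauge y 1.5211712796708454
False [ 580.68 -179.41  112.07]
True [ 580.66 -179.39  104.11] [ 0.4  -0.25 10.27] 26.2
```

View pics/c9.png

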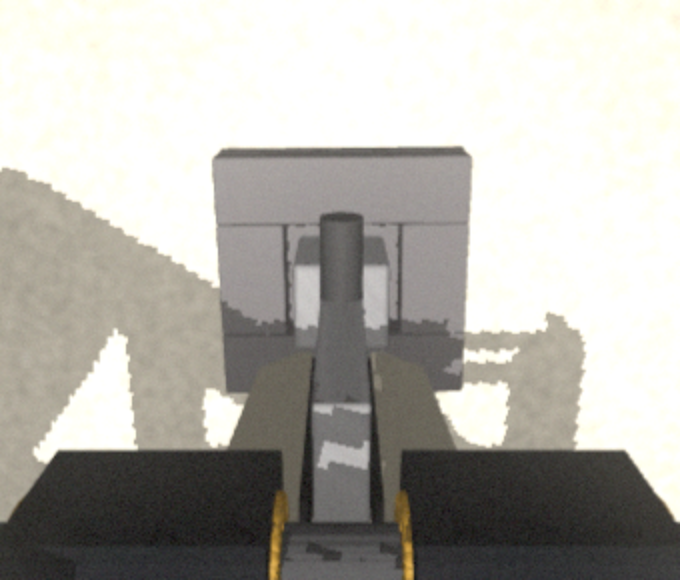

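TCP is at 104.1, so the foot's underside is at about 8 mm, the pocket floor. I ease off, release, retreat and check.

```bash
python3 - <<'E'
from h import *
np.set_printoptions(precision=2,suppress=True)
t=np.array(read_tcp_pos());f=F(4)
for i in range(5):
    if f[2]<1: break
    t[2]+=.25;movel(t,10);f=F(4);print(round(read_tcp_pos()[2],2),f)
move_gripper(12.6,5);move_gripper(40);hold(.3)
t=np.array(read_tcp_pos());print(F(4))
print(movel([t[0],t[1],180],80,until_force=5));movel([t[0],t[1],300],180);hold(.3)
w=save("wrist","w10");s=get_image("scene");tp=get_image("top")
a=cv2.resize(w[60:350,150:490,::-1],(520,440));b=cv2.resize(s[215:275,215:285,::-1],(260,220),interpolation=cv2.INTER_CUBIC)
d=cv2.resize(tp[170:290,180:460,::-1],(780,334)) 
b2=cv2.resize(s[135:200,300:390,::-1],(260,220),interpolation=cv2.INTER_CUBIC)
o=np.vstack([np.hstack([a,np.vstack([b,b2])]),d]);cv2.imwrite("pics/c10.png",cv2.resize(o,(605,600)))
print(read_tcp_pos(),F(4),read_time_s(),read_width())
E
```

```text
104.17 [ 0.69 -0.13 -1.07]
[0.27 0.63 0.12]
False
[ 580.53 -179.4   299.7 ] [-0.13 -0.11 -0.05] 30.4833 39.91807402350732
```

The picture limit is reached, so I check numerically by differencing against the first images.

```bash
python3 - <<'E'
from h import *
np.set_printoptions(precision=1,suppress=True)
s=get_image("scene")[:,:,::-1];d=np.abs(s.astype(int)-cv2.imread("pics/s1.png")).max(2)
for n,(x,y) in dict(mug=(369,170),part=(321,242),mouse=(197,264)).items():
    r=d[y-15:y+15,x-14:x+14];print(n,np.median(r),(r>40).sum())
m=(d>30).astype(np.uint8);k=m[180:275,225:290]
nb,lab,st,_=cv2.connectedComponentsWithStats(k)
print("blobs",[(q[0]+225,q[1]+180,q[2],q[3],q[4]) for q in st[1:] if q[4]>15])
yn=np.radians(15);cx=np.array([np.cos(yn),np.sin(yn),0]);cy=np.array([-np.sin(yn),np.cos(yn),0])
n=np.array([580.6,-179.4,0])+1.5*cy
print("expected tab top, pin ends",proj("scene",[n+[0,0,143],n+[0,0,78]+38*cy,n+[0,0,78]-38*cy]))
w=get_image("wrist");c=calibration("wrist")
q=np.array([n+a*6*cx+b*15*cy+[0,0,143] for a,b in((1,1),(1,-1),(-1,-1),(-1,1))])
p=proj("wrist",q,c);print("wrist tab top expected",p.ravel())
g=cv2.cvtColor(w,cv2.COLOR_RGB2GRAY);r=int(p[:,1].mean());x0=int(p[:,0].min())-14;print(r,x0,g[r-4,x0:int(p[:,0].max())+16])
E
```

```text
mug 5.0 0
part 8.0 0
mouse 7.0 130
blobs [(np.int32(231), np.int32(180), np.int32(9), np.int32(6), np.int32(17)), (np.int32(240), np.int32(209), np.int32(22), np.int32(34), np.int32(388)), (np.int32(225), np.int32(236), np.int32(24), np.int32(39), np.int32(237)), (np.int32(243), np.int32(244), np.int32(15), np.int32(9), np.int32(55))]
expected tab top, pin ends [[248.9 210.5]
 [259.9 222.3]
 [241.2 236. ]]
wrist tab top expected [327.1 158.6 327.  190.  314.2 190.  314.  158.6]
174 300 [124 123 121 120 124 124 122 123 123 123 121 121 123 115 104 154 156 154
 154 153 151 153 159 157 154 155 140  87  93 122 122 124 121 107 123 122
 121 117 121 123 122 121 124]
```

```bash
python3 - <<'E'
from h import *
for im in(cv2.imread("pics/t1.png"),get_image("top")):
    y,x=np.nonzero(im[205:255,420:456].max(2)<45);print(x.mean()+420,y.mean()+205,len(x))
job_done();print(read_time_s())
E
```

```text
437.5672514619883 229.67397660818713 684
434.7079646017699 226.67477876106196 904
the job is handed in; nothing more can be done
the job is handed in; nothing more can be done
```

The gauge is unhooked and standing in the nest pocket, released, and the job is handed in at about 31 s of the 48 s allowed.

- **Unhooking:** I gripped the tab and pushed the pin back in small steps. The keeper began to yield at about 4.3 mm. I pushed it roughly 10 mm further, never onto its stop. The steady push reading was about 8 N, with a peak of 8.7 N; both include roughly 2 N of offset, friction and noise.
- **Lifting:** I lifted straight up in force-guarded steps. One step stopped early at about 17 mm of lift, where the keeper was closing under the pin and pushing it upward with about 11 N. I looked and then carried on, and the gauge came free with only its weight on the wrist, about 4.5 N.
- **Setting down:** The gauge touched the pocket floor with its foot about 8 mm above the desk. That pressed about 5 N net before I eased off, opened the fingers and retreated.

**Last checks**
- **Gauge:** The tab top in the wrist image is within about 1 pixel of where an upright gauge in the pocket should be. The change in the scene image matches too.
- **Robot:** It reads no contact and sits 300 mm up.
- **Mug and part:** Both are unchanged.
- **Mouse:** This check disagreed. Its dark area in the top view grew from 684 to 904 pixels, and its centroid moved about 3 pixels. I think this is the arm's shadow, because the gripper never came near the mouse. I could not confirm it by eye because the 12-picture limit was reached.

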